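# Open the vacuum valve beside the bonder workholder

### The arm

A 6-joint arm with a two-finger parallel gripper is mounted at the origin on the work surface. World frame = base frame: x ahead of the robot, y to its left, z up, the work surface at z = 0. Lengths are in m, angles in degrees, forces in N, time in s.
With the tool pointing down it reaches from about 0.35 to 1 m from the base axis. Payload 7.1 kg.
Tool frame: the origin (TCP) lies at the very end of the fingers, on their centre line; the grasp point (between the pads) lies 19 mm behind it (hold_point_z is the distance from the TCP to the grasp point, in m); z points along the fingers, y is the line along which they close (so a half turn about z gives the same grasp; the last joint's range is limited). The gripper opens to 85 mm and grips with 20 to 120 N. Pads are 22 mm wide; open, the fingers measure 114 mm over their backs; the gripper's body (76 mm by 85 mm) begins 54 mm behind the grasp point. The pads swing forward as they close: fully open they stand 13 mm farther back than shut.
Start: joints at [69.786, 24.242, 93.386, -0, 62.372, -1.089], TCP at [0.205, 0.59, 0.231] pointing down, gripper open.
Joint ranges: [-172.04, 172.04], [-51.8, 120.97], [4.93, 147.93], [-75.15, 255.16], [6.16, 154.13], [-145.62, 145.62]. Speed limits (degrees/s): [136.94, 136.94, 172.46, 180, 180, 180].

### API

Orientations are given as a 3x3 rotation matrix whose columns are the frame's x, y, z axes.
In Python, from cell import get_state, get_image, calibration, close_job, hold_point_z gives the robot as it stands. The module is installed in compiled form; this text tells all that it offers.
- The arm moves only by the shell command python3 -m inch 'ROWS' [FORCE]. ROWS is JSON, a list of rows, each a list of 3 entries, a list of its own where there are three numbers: the shift along the tool's x, y, z in units of 25 mm (1.0 is 25 mm), then the turn, a rotation vector about the tool's x, y, z in units of 180 degrees (1.0 is 180 degrees), then the opening, from 0 (shut) to 1 (fully open). A call has exactly 5 rows; each row shifts and turns the commanded pose from where the row before left it, along the tool's axes as they then stand; what a row does not reach is not made up. A row lasts 1/10 s, in which the tool goes at most 50 mm and 8.59 degrees, less where a joint would pass 70% of its speed; a pose out of reach is approached as far as the arm can. A call with a number of a shift or a turn outside -1 to 1 is refused whole. A call with a gripper value outside its range is refused whole. The fingers move at their own pace and stop on an object; FORCE is the grip in N (left out, the last holds). Time passes only in rows, so rows that do not move let the fingers close, or fill a call up. It gives the time, the measured TCP pose, the force, the opening and the grip force at its end, in the units of the state.
- get_state(): the state, without advancing time (a new reading comes with each control period).
- get_image(name): name is "scene" or "top" or "wrist"; returns the picture (400x640x3 uint8, red, green, blue); there is no depth.
- calibration(name): a dict with "K" (3x3 intrinsics, pixels), "k1" (the pictures are not rectified: a ray, as slopes to the right and down, at radius r is drawn at 1 + k1 r^2 times it, then the intrinsics apply), "extrinsics" (4x4, takes a point from camera to world coordinates). Camera axes: x right, y up, looking along -z (the intrinsics and any distortion apply to the point x, -y, -z); pixel columns grow to the right and rows downward; lengths in m; the calibration is good to about 2 mm. A picture is of the moment at which its call begins: read the wrist's pose just before it. calibration takes no time and is no camera call; for the wrist camera it gives the pose at the moment of the call.
- close_job(): hands the job in; it is judged then, once.
The state is a dict: "clock": time; "qpos": joint angles; "dq": joint speeds; "joint_efforts": joint torques, N m; "position": TCP position; "tool_rot": TCP orientation; "ft_force": force on the tool from outside, world axes, zero at the start; "wrist_torque": the same for the moment, N m; "width": opening from 0.0 (shut) to 1.0 (fully open); "grasp_force": force on a finger pad.
Only numpy, scipy, OpenCV 4.12 (cv2) and the standard library are available. Lean on these libraries where they do the work, as an engineer would, in place of code of your own. Each camera call takes 0.05 s, during which the arm holds its last target. There are 200 camera calls.

### The job

Open the vacuum valve all the way: wind its handwheel anticlockwise by the crank grip, following the wheel as it rises, until you feel it come firmly up against its stop. Do not force it past the stop, then wind it back a quarter of a turn so that it cannot jam, and let go. Handle the wheel gently and leave the other things on the bench where they are.

Things in the scene. Friction and masses are not known exactly. Their poses are not given: they have to be found in the camera images.
- valve: Steel globe valve bolted to an aluminium foot plate 170 x 100 x 12 mm on the bench; a steel pipe 170 mm long runs along its x axis 50 mm above the bench. Origin on the bench under the stem axis, z up. Fixed for the whole job, but its place and yaw differ from day to day.
- handwheel: Dark steel handwheel, 3 spokes, rim circle 110 mm across of 11 mm round bar, on the rising stem. Origin on the stem axis in the rim's mid-plane; hub top 9 mm above it; z up, x towards the crank grip. Anticlockwise seen from above it rises 8 mm a turn, from 115 mm above the bench (shut) up to its stop. Found partly open, 1 to 2 turns short of the stop. It stays where it is left.
- spindle: Small square brass nut, 12 mm, at the wheel's centre: the end of the stem's spindle, same origin as the wheel. The wheel sits on it in a rubber bush that twists 1 rad for 3 N m. The stiff thread takes 4 to 6 N at the crank grip; it then runs 0.1 rad behind the wheel. The stop is solid and must be felt: there the force climbs some 1 N per mm of grip travel. 12 to 16 N is firm, 25 N too much.
- crank_grip (a point): Centre of the crank grip: an upright black plastic cylinder 18 mm in diameter and 50 mm tall (of which 40 mm straight) standing on the rim, 55 mm from the stem axis. It spins freely on its pin, so the hand may keep its own heading while going round. This point is 34 mm above the mid-plane of the rim; the straight part reaches 20 mm above and below it.
- workholder: Round white workholder with an aluminium top, 116 mm in diameter, 88 mm tall, fixed to the bench; origin at the centre of its underside. Leave alone.
- jar: Loose clear specimen jar, 48 mm in diameter, 55 mm tall; origin at the centre of its underside. Leave alone.
- tweezers: Loose steel tweezers lying flat, 126 mm long along their x axis, 6 mm thick; origin on the bench under the middle. Leave alone.
- driver: Loose small screwdriver lying along its x axis, 140 mm long; origin under the middle. Leave alone.
There are look-alikes about, which are no part of the job. What is shaped like the valve but blue is not meant.

How it is judged:
By the outcome, as a careful person would: the job done as asked, in the order asked, and still so for the second after the job is handed in, with the robot touching nothing.
It also fails if it takes over 70 s, if anything falls off the work surface, if the arm or the gripper's body presses on something with over 40 N, if the wrist force passes 120 N, or if a joint passes its speed limit or range.

## Working session

There is one attempt and no reset: what is moved stays moved. The work goes in short steps, Python scripts to look and compute and a shell command to move; the robot and the scene stay as the last step left them, time stands still between calls to the robot, and variables do not carry over. Pictures are saved under pics/ and viewed, at most 10 in all, crops included, and the job is handed in when it is done.

```bash
mkdir -p pics; python3 - <<'E'
from cell import *
import cv2,numpy as np
s=get_state();print({k:np.round(v,3).tolist() for k,v in s.items()},hold_point_z)
for n in("scene","top"):
    cv2.imwrite(f"pics/{n}0.png",get_image(n)[:,:,::-1]);c=calibration(n);print(n,c)
E
```

```text
{'clock': 0.0, 'qpos': [69.785, 24.285, 93.432, -0.001, 62.373, -1.09], 'dq': [0.078, 0.104, -0.064, 0.047, 0.103, -0.01], 'joint_efforts': [0.002, -55.739, -28.174, 0.0, 0.007, 0.0], 'position': [0.205, 0.59, 0.231], 'tool_rot': [[-0.945, 0.328, -0.001], [0.328, 0.945, -0.001], [0.0, -0.002, -1.0]], 'ft_force': [-0.044, 0.055, -0.057], 'wrist_torque': [0.028, -0.022, 0.025], 'grasp_force': 0.0, 'width': 1.0} 0.0187
scene {'K': array([[378.97837065,   0.        , 322.72057249],
       [  0.        , 378.97837065, 196.49584343],
       [  0.        ,   0.        ,   1.        ]]), 'k1': -0.007832758221530543, 'extrinsics': array([[-0.66420038, -0.59865718,  0.44771355,  0.8758861 ],
       [ 0.74753529, -0.5275895 ,  0.40353477,  0.33640103],
       [-0.00537002,  0.60270963,  0.79794252,  0.90070049],
       [ 0.        ,  0.        ,  0.        ,  1.        ]])}
top {'K': array([[486.52085585,   0.        , 318.75223908],
       [  0.        , 486.52085585, 197.788465  ],
       [  0.        ,   0.        ,   1.        ]]), 'k1': 0.040937153483034935, 'extrinsics': array([[-0.01862144,  0.99834771, -0.05436072,  0.36293783],
       [-0.99973017, -0.01783697,  0.01488058, -0.03694069],
       [ 0.01388636,  0.05462315,  0.99841048,  1.19490474],
       [ 0.        ,  0.        ,  0.        ,  1.        ]])}
```

View pics/scene0.png

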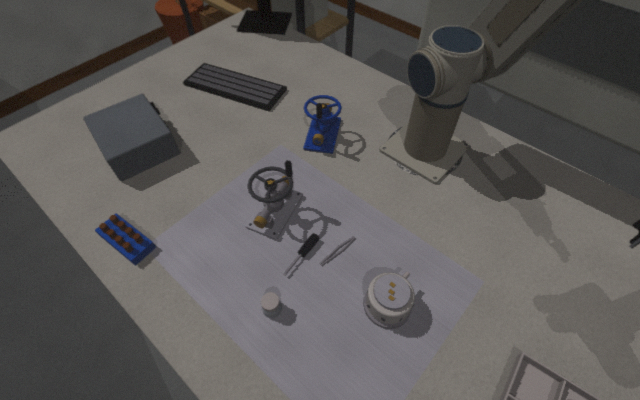

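View pics/top0.png

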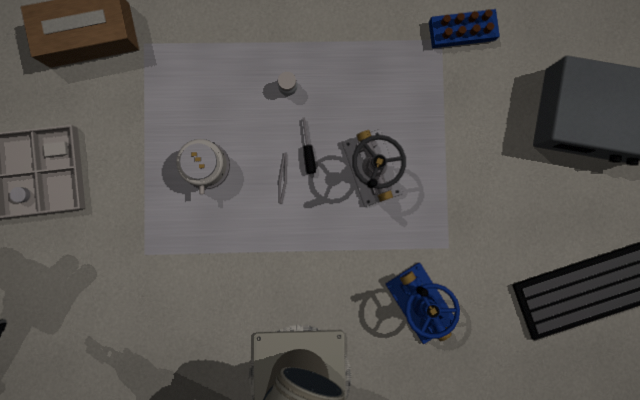

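The scene view shows the dark handwheel at about (271,184) with its grip at (289,168). In the top view the wheel is at (379,161) and the grip at (372,183). The blue valve is the decoy.

```bash
cat > h.py <<'E'
import numpy as np,cv2
from cell import *
def ray(n,uv,c=None):
    c=c or calibration(n);K=c["K"];E=c["extrinsics"]
    p=cv2.undistortPoints(np.array([[uv]],float),K,np.array([c["k1"],0,0,0]))[0,0]
    d=E[:3,:3]@np.array([p[0],-p[1],-1]);return E[:3,3],d/np.linalg.norm(d)
def tri(*rs):
    A=sum(np.eye(3)-np.outer(d,d) for o,d in rs);b=sum((np.eye(3)-np.outer(d,d))@o for o,d in rs)
    p=np.linalg.solve(A,b);return p,[np.linalg.norm(np.cross(p-o,d)) for o,d in rs]
def plane(r,z): o,d=r;return o+d*(z-o[2])/d[2]
E
python3 - <<'E'
import cv2,numpy as np
a=cv2.imread("pics/scene0.png")[145:245,235:325];b=cv2.imread("pics/top0.png")[120:220,335:425]
cv2.imwrite("pics/c0.png",cv2.convertScaleAbs(np.hstack([cv2.resize(i,(400,444),interpolation=2) for i in(a,b)]),alpha=1.6))
E
```

```text
(no output)
```

View pics/c0.png

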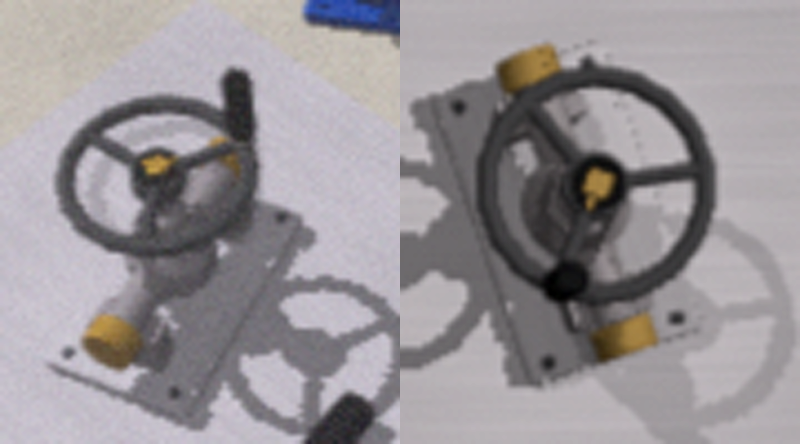

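The zoom shows the nut at scene (269.9,181.7) and top (379.3,161.2). The grip's top end is at scene (288.1,161.7) and top (372.6,182.6), and it points to about 7 o'clock in the top view.

```bash
python3 - <<'E'
from h import *
np.set_printoptions(precision=4,suppress=True)
for n,a,b in(("nut",(269.9,181.7),(379.3,161.2)),("rim",(270.3,184.4),(379.2,161)),("griptop",(288.1,161.7),(372.6,182.6))):
    p,e=tri(ray("scene",a),ray("top",b));print(n,p,np.round(e,4))
E
```

```text
nut [ 0.4995 -0.1879  0.132 ] [0.0007 0.0007]
rim [ 0.5006 -0.1884  0.1216] [0.0003 0.0003]
griptop [ 0.4483 -0.1657  0.1836] [0.0008 0.0008]
```

```bash
R='[[0,0,0],[0,0,0.0394],1]'; 
python3 -m inch '[[[0,0,0],[0,0,0.0394],1],[[0,0,0],[0,0,0.0394],1],[[0,0,0],[0,0,0.0394],1],[[0,0,0],[0,0,0.0394],1],[[0,0,0],[0,0,0.0394],1]]'
python3 -m inch '[[[0,0,0],[0,0,0.0394],0.8],[[0,0,0],[0,0,0.0394],0.8],[[0,0,0],[0,0,0.0394],0.7],[[0,0,0],[0,0,0.0394],0.6],[[0,0,0],[0,0,0.0394],0.6]]'
```

```text
clock: 0.6
position: [0.2046, 0.5902, 0.2308]
tool_rot: [[-0.575, 0.818, -0.0], [0.818, 0.575, -0.001], [-0.001, -0.001, -1.0]]
ft_force: [-0.1, -0.5, -0.4]
width: 0.998
grasp_force: 0.0
clock: 1.1
position: [0.2046, 0.5902, 0.2308]
tool_rot: [[0.006, 1.0, -0.0], [1.0, -0.006, -0.001], [-0.001, -0.0, -1.0]]
ft_force: [-0.3, 0.4, 0.4]
width: 0.601
grasp_force: 0.0
```

```bash

python3 -m inch '[[[-0.86,0.276,0],[0,0,0],0.6],[[-0.86,0.276,0],[0,0,0],0.6],[[-0.86,0.276,0],[0,0,0],0.6],[[-0.86,0.276,0],[0,0,0],0.6],[[-0.86,0.276,0],[0,0,0],0.6]]' | grep pos
python3 -m inch '[[[-0.86,0.276,0],[0,0,0],0.6],[[-0.86,0.276,0],[0,0,0],0.6],[[-0.86,0.276,0],[0,0,0],0.6],[[-0.86,0.276,0],[0,0,0],0.6],[[-0.86,0.276,0],[0,0,0],0.6]]' | grep pos
python3 -m inch '[[[-0.86,0.276,0],[0,0,0],0.6],[[-0.86,0.276,0],[0,0,0],0.6],[[-0.86,0.276,0],[0,0,0],0.6],[[-0.86,0.276,0],[0,0,0],0.6],[[-0.86,0.276,0],[0,0,0],0.6]]' | grep pos
python3 -m inch '[[[-0.86,0.276,0],[0,0,0],0.6],[[-0.86,0.276,0],[0,0,0],0.6],[[-0.86,0.276,0],[0,0,0],0.6],[[-0.86,0.276,0],[0,0,0],0.6],[[-0.86,0.276,0],[0,0,0],0.6]]' | grep pos
python3 -m inch '[[[-0.86,0.276,0],[0,0,0],0.6],[[-0.86,0.276,0],[0,0,0],0.6],[[-0.86,0.276,0],[0,0,0],0.6],[[-0.86,0.276,0],[0,0,0],0.6],[[-0.86,0.276,0],[0,0,0],0.6]]' | grep pos
python3 -m inch '[[[-0.86,0.276,0],[0,0,0],0.6],[[-0.86,0.276,0],[0,0,0],0.6],[[-0.86,0.276,0],[0,0,0],0.6],[[-0.86,0.276,0],[0,0,0],0.6],[[-0.86,0.276,0],[0,0,0],0.6]]' | grep pos
python3 -m inch '[[[-0.86,0.276,0],[0,0,0],0.6],[[-0.86,0.276,0],[0,0,0],0.6],[[-0.86,0.276,0],[0,0,0],0.6],[[-0.86,0.276,0],[0,0,0],0.6],[[-0.86,0.276,0],[0,0,0],0.6]]'
python3 - <<'E'
from h import *
c=calibration("wrist");print(c)
cv2.imwrite("pics/w0.png",get_image("wrist")[:,:,::-1])
E
```

```text
position: [0.2392, 0.4818, 0.231]
position: [0.2736, 0.3744, 0.2311]
position: [0.308, 0.2669, 0.2312]
position: [0.3423, 0.1594, 0.2312]
position: [0.3768, 0.0519, 0.2312]
position: [0.4112, -0.0556, 0.2312]
clock: 4.6
position: [0.4456, -0.163, 0.2311]
tool_rot: [[0.001, 1.0, -0.0], [1.0, -0.001, 0.0], [0.0, -0.0, -1.0]]
ft_force: [0.5, -0.0, 0.2]
width: 0.598
grasp_force: 0.0
{'K': array([[333.8376148 ,   0.        , 318.47829744],
       [  0.        , 333.8376148 , 203.96322768],
       [  0.        ,   0.        ,   1.        ]]), 'k1': -0.004942265800551373, 'extrinsics': array([[ 9.99998599e-01,  1.22525981e-03,  1.14011852e-03,
         4.46329759e-01],
       [-1.47734481e-03,  9.66335551e-01,  2.57280821e-01,
        -9.75954015e-02],
       [-7.86501207e-04, -2.57282145e-01,  9.66336008e-01,
         3.73523979e-01],
       [ 0.00000000e+00,  0.00000000e+00,  0.00000000e+00,
         1.00000000e+00]])}
```

View pics/w0.png

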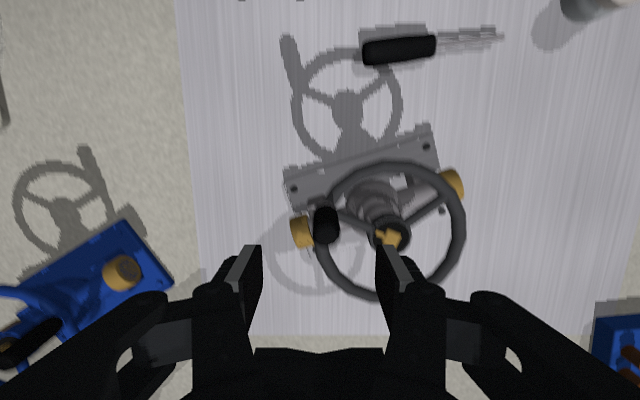

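The wrist view shows the grip at x 313–339 with its top end near (326,236), lying between the open fingers. The nut is at (390,238) and the rim spans x 313–467.

```bash
python3 - <<'E'
from h import *
np.set_printoptions(precision=4,suppress=True)
im=cv2.imread("pics/w0.png");g=im.max(2)
m=(g[195:255,300:350]<45).astype(np.uint8)
n,l,st,ce=cv2.connectedComponentsWithStats(m);k=1+st[1:,4].argmax();print(st[k]+[300,195,0,0,0],ce[k]+[300,195])
W=lambda p:ray("wrist",p)
for n,w,a,b in(("nut",(390,237),(269.9,181.7),(379.3,161.2)),("griptop",(326,236),(288.1,161.7),(372.6,182.6))):
    p,e=tri(W(w),ray("scene",a),ray("top",b));print(n,p,np.round(e,4))
    p,e=tri(W(w),ray("scene",a));print(n,p)
for z in(.12,.124,.128): print(z,plane(W((390,237)),z+.012),plane(W((326,236)),z+.059),plane(W((326,213)),z+.012),plane(W((390,229)),z))
E
```

```text
[ 313  195   27   60 1036] [325.1766 223.5222]
nut [ 0.5005 -0.1881  0.1345] [0.0026 0.0011 0.0021]
nut [ 0.5015 -0.1884  0.1349]
griptop [ 0.4498 -0.1666  0.1859] [0.0041 0.0015 0.0029]
griptop [ 0.451  -0.1674  0.1862]
0.12 [ 0.5029 -0.1912  0.132 ] [ 0.4524 -0.1727  0.179 ] [ 0.4535 -0.1718  0.132 ] [ 0.5053 -0.1889  0.12  ]
0.124 [ 0.502  -0.1897  0.136 ] [ 0.4523 -0.1712  0.183 ] [ 0.4534 -0.1706  0.136 ] [ 0.5043 -0.1875  0.124 ]
0.128 [ 0.5011 -0.1882  0.14  ] [ 0.4522 -0.1697  0.187 ] [ 0.4533 -0.1694  0.14  ] [ 0.5034 -0.1861  0.128 ]
```

```bash

python3 -m inch '[[[-0.08,0.08,0.344],[0,0,0],0.6],[[-0.08,0.08,0.344],[0,0,0],0.6],[[-0.08,0.08,0.344],[0,0,0],0.6],[[0,0,0.344],[0,0,0],0.6],[[0,0,0.344],[0,0,0],0.6]]' 40
python3 -m inch '[[[0,0,0.344],[0,0,0],0.6],[[0,0,0.344],[0,0,0],0.6],[[0,0,0.344],[0,0,0],0.6],[[0,0,0.344],[0,0,0],0.6],[[0,0,0.344],[0,0,0],0.5]]'
python3 - <<'E'
from h import *
cv2.imwrite("pics/w1.png",get_image("wrist")[100:400,120:540,::-1])
E
```

```text
clock: 5.15
position: [0.4513, -0.1677, 0.1873]
tool_rot: [[0.0, 1.0, -0.001], [1.0, -0.0, 0.0], [0.0, -0.001, -1.0]]
ft_force: [0.3, 0.0, -0.6]
width: 0.603
grasp_force: 0.0
clock: 5.65
position: [0.4517, -0.1682, 0.1446]
tool_rot: [[0.001, 1.0, 0.0], [1.0, -0.001, -0.0], [-0.0, 0.0, -1.0]]
ft_force: [-0.3, -0.1, -0.5]
width: 0.5
grasp_force: 0.0
```

View pics/w1.png

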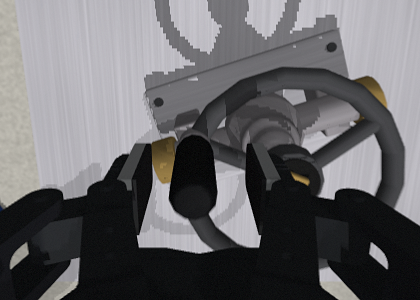

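The grip stands between the pads, slightly left of centre, with its top end at about crop (193,200), which is full-image (313,300). I'll check it by ray.

```bash
python3 - <<'E'
from h import *
np.set_printoptions(precision=4,suppress=True)
for p,z in(((313,300),.185),((313,302),.185),((320,240),.145)): print(plane(ray("wrist",p),z))
E
```

```text
[ 0.4497 -0.163   0.185 ]
[ 0.4497 -0.1638  0.185 ]
[ 0.4521 -0.1568  0.145 ]
```

```bash

python3 -m inch '[[[0,-0.07,0],[0,0,0],0.4],[[0,0,0],[0,0,0],0.3],[[0,0,0],[0,0,0],0.2],[[0,0,0],[0,0,0],0.1],[[0,0,0],[0,0,0],0.1]]' 40
python3 -m inch '[[[0,0,0],[0,0,0],0.05],[[0,0,0],[0,0,0],0],[[0,0,0],[0,0,0],0],[[0,0,0],[0,0,0],0],[[0,0,0],[0,0,0],0]]' 40
```

```text
clock: 6.2
position: [0.4497, -0.1682, 0.1456]
tool_rot: [[0.001, 1.0, -0.0], [1.0, -0.001, -0.0], [-0.0, -0.0, -1.0]]
ft_force: [-1.9, 0.9, 2.6]
width: 0.197
grasp_force: 39.0
clock: 6.7
position: [0.4498, -0.1681, 0.1455]
tool_rot: [[0.001, 1.0, -0.0], [1.0, -0.001, 0.0], [0.0, -0.0, -1.0]]
ft_force: [-3.8, 1.5, 5.6]
width: 0.198
grasp_force: 39.3
```

```bash
cat > plan.py <<'E'
import sys,numpy as np
# plan.py cx cy x y z zref_phi: print targets (tool units) from present commanded (x,y) round centre
from cell import get_state
cx,cy,step,n=map(float,sys.argv[1:5]);r=.055
p=get_state()["position"];x,y=p[0],p[1]
if len(sys.argv)>5:x,y=map(float,sys.argv[5:7])
f=np.degrees(np.arctan2(y-cy,x-cx));print("phi",round(f,1),"r",round(np.hypot(x-cx,y-cy),4))
for i in range(int(n)):
    a=np.radians(f+step*(i+1));nx,ny=cx+r*np.cos(a),cy+r*np.sin(a)
    print([round((ny-y)/.025,3),round((nx-x)/.025,3),round(-.008*step/360/.025,4)],end="," if i%5<4 else "\n");x,y=nx,ny
E
python3 plan.py .501 -.188 10 5
```

```text
phi 158.8 r 0.055
[np.float64(-0.368), np.float64(-0.109), -0.0089],[np.float64(-0.381), np.float64(-0.041), -0.0089],[np.float64(-0.383), np.float64(0.025), -0.0089],[np.float64(-0.372), np.float64(0.092), -0.0089],[np.float64(-0.351), np.float64(0.155), -0.0089]
```

```bash
sed -i 's/print(\[round((ny-y)\/.025,3)/print([round(float(ny-y)\/.025,3)/; s/,round((nx-x)/,round(float(nx-x)/' plan.py
python3 -m inch '[[[-0.368,-0.109,-0.009],[0,0,0],0],[[-0.381,-0.041,-0.009],[0,0,0],0],[[-0.383,0.025,-0.009],[0,0,0],0],[[-0.372,0.092,-0.009],[0,0,0],0],[[-0.351,0.155,-0.009],[0,0,0],0]]'
python3 -m inch '[[[0,0,0],[0,0,0],0],[[0,0,0],[0,0,0],0],[[0,0,0],[0,0,0],0],[[0,0,0],[0,0,0],0],[[0,0,0],[0,0,0],0]]'; python3 plan.py .501 -.188 10 5
```

```text
clock: 7.2
position: [0.4513, -0.2139, 0.1462]
tool_rot: [[0.001, 1.0, -0.003], [1.0, -0.001, 0.002], [0.002, -0.003, -1.0]]
ft_force: [-6.6, 3.9, 8.1]
width: 0.196
grasp_force: 39.6
clock: 7.7
position: [0.4515, -0.2142, 0.1463]
tool_rot: [[0.001, 1.0, -0.003], [1.0, -0.001, 0.001], [0.001, -0.003, -1.0]]
ft_force: [-8.1, 1.5, 8.7]
width: 0.197
grasp_force: 39.6
phi -152.1 r 0.0559
[-0.304, 0.242, -0.0089],[-0.281, 0.261, -0.0089],[-0.231, 0.306, -0.0089],[-0.175, 0.341, -0.0089],[-0.113, 0.367, -0.0089]
```

```bash
python3 plan.py .50055 -.1893 10 15 .4528 -.2145
```

```text
phi -152.2 r 0.054
[-0.341, 0.172, -0.0089],[-0.281, 0.261, -0.0089],[-0.232, 0.306, -0.0089],[-0.175, 0.341, -0.0089],[-0.113, 0.366, -0.0089]
[-0.048, 0.38, -0.0089],[0.019, 0.383, -0.0089],[0.085, 0.374, -0.0089],[0.149, 0.353, -0.0089],[0.208, 0.322, -0.0089]
[0.261, 0.281, -0.0089],[0.306, 0.232, -0.0089],[0.341, 0.175, -0.0089],[0.366, 0.113, -0.0089],[0.38, 0.048, -0.0089]
```

```bash
cat > f.py <<'E'
import sys,numpy as np
from cell import get_state
s=get_state();p=s["position"];c=np.array([float(sys.argv[1]),float(sys.argv[2])]);d=p[:2]-c;r=np.hypot(*d);u=d/r;F=s["ft_force"]
ft=F[:2]@[-u[1],u[0]];print("t%.2f phi %.1f r %.4f z %.4f Frad %.1f Ftan %.1f Fz %.1f"%(s["clock"],np.degrees(np.arctan2(d[1],d[0])),r,p[2],F[:2]@u,ft,F[2]),p[:2].round(4))
sys.exit(len(sys.argv)>3 and ft<-float(sys.argv[3]))
E
python3 -m inch '[[[-0.341,0.172,-0.035],[0,0,0],0],[[-0.281,0.261,-0.009],[0,0,0],0],[[-0.232,0.306,-0.009],[0,0,0],0],[[-0.175,0.341,-0.009],[0,0,0],0],[[-0.113,0.366,-0.009],[0,0,0],0]]' >/dev/null; python3 f.py .50055 -.1893
python3 -m inch '[[[-0.048,0.38,-0.009],[0,0,0],0],[[0.019,0.383,-0.009],[0,0,0],0],[[0.085,0.374,-0.009],[0,0,0],0],[[0.149,0.353,-0.009],[0,0,0],0],[[0.208,0.322,-0.009],[0,0,0],0]]' >/dev/null;python3 f.py .50055 -.1893
```

```text
t8.20 phi -103.5 r 0.0551 z 0.1476 Frad 0.2 Ftan -6.6 Fz 3.0 [ 0.4877 -0.2429]
t8.70 phi -53.1 r 0.0551 z 0.1488 Frad -1.1 Ftan -5.8 Fz 2.0 [ 0.5336 -0.2333]
```

```bash
python3 - <<'E'
import numpy as np
f0=-52.2
for i in range(15):
    a,b=np.radians([f0+10*i,f0+10*i+10]);print([round(2.2*float(np.sin(b)-np.sin(a)),3),round(2.2*float(np.cos(b)-np.cos(a)),3),-.009],end=" ")
E
```

```text
[0.261, 0.281, -0.009] [0.305, 0.232, -0.009] [0.341, 0.175, -0.009] [0.366, 0.113, -0.009] [0.38, 0.048, -0.009] [0.383, -0.019, -0.009] [0.374, -0.085, -0.009] [0.354, -0.149, -0.009] [0.322, -0.208, -0.009] [0.281, -0.261, -0.009] [0.232, -0.305, -0.009] [0.175, -0.341, -0.009] [0.113, -0.366, -0.009] [0.048, -0.38, -0.009] [-0.019, -0.383, -0.009]
```

```bash

python3 -m inch '[[[0.261,0.281,-0.009],[0,0,0],0],[[0.305,0.232,-0.009],[0,0,0],0],[[0.341,0.175,-0.009],[0,0,0],0],[[0.366,0.113,-0.009],[0,0,0],0],[[0.38,0.048,-0.009],[0,0,0],0]]' >/dev/null; python3 f.py .50055 -.1893 10 &&
python3 -m inch '[[[0.383,-0.019,-0.009],[0,0,0],0],[[0.374,-0.085,-0.009],[0,0,0],0],[[0.354,-0.149,-0.009],[0,0,0],0],[[0.322,-0.208,-0.009],[0,0,0],0],[[0.281,-0.261,-0.009],[0,0,0],0]]' >/dev/null;python3 f.py .50055 -.1893 10 &&
python3 -m inch '[[[0.232,-0.305,-0.009],[0,0,0],0],[[0.175,-0.341,-0.009],[0,0,0],0],[[0.113,-0.366,-0.009],[0,0,0],0],[[0.048,-0.38,-0.009],[0,0,0],0],[[-0.019,-0.383,-0.009],[0,0,0],0]]' >/dev/null;python3 f.py .50055 -.1893 10
```

```text
t9.20 phi -3.3 r 0.0551 z 0.1501 Frad -4.8 Ftan -5.7 Fz -0.7 [ 0.5556 -0.1925]
t9.20 phi -3.3 r 0.0551 z 0.1501 Frad -4.8 Ftan -5.7 Fz -0.7 [ 0.5556 -0.1925]
t9.20 phi -3.3 r 0.0551 z 0.1501 Frad -4.8 Ftan -5.7 Fz -0.7 [ 0.5556 -0.1925]False
False
False
```

```bash
sed -i 's/sys.exit(len(sys.argv)>3 and \(.*\))$/sys.exit(int(len(sys.argv)>3 and bool(\1)))/' f.py; tail -1 f.py
python3 -m inch '[[[0.383,-0.035,-0.009],[0,0,0],0],[[0.374,-0.085,-0.009],[0,0,0],0],[[0.354,-0.149,-0.009],[0,0,0],0],[[0.322,-0.208,-0.009],[0,0,0],0],[[0.281,-0.261,-0.009],[0,0,0],0]]' >/dev/null;python3 f.py .50055 -.1893 10 &&
python3 -m inch '[[[0.232,-0.305,-0.009],[0,0,0],0],[[0.175,-0.341,-0.009],[0,0,0],0],[[0.113,-0.366,-0.009],[0,0,0],0],[[0.048,-0.38,-0.009],[0,0,0],0],[[-0.019,-0.383,-0.009],[0,0,0],0]]' >/dev/null;python3 f.py .50055 -.1893 10
```

```text
sys.exit(int(len(sys.argv)>3 and bool(ft<-float(sys.argv[3]))))
t9.70 phi 46.1 r 0.0550 z 0.1515 Frad -2.2 Ftan -6.5 Fz -5.3 [ 0.5387 -0.1496]
t10.20 phi 96.0 r 0.0547 z 0.1528 Frad 1.4 Ftan -6.2 Fz -5.7 [ 0.4948 -0.1349]
```

```bash
python3 -m inch '[[[-0.068,-0.299,0],[0,0,0],0],[[-0.109,-0.286,0],[0,0,0],0],[[-0.148,-0.269,0],[0,0,0],0],[[-0.184,-0.246,0],[0,0,0],0],[[-0.217,-0.217,-0.007],[0,0,0],0]]' >/dev/null;python3 f.py .50055 -.1893 10
python3 - <<'E'
import numpy as np
D=np.radians
for i in range(5):
    a,b=D(97.8+8*i),D(105.8+8*i);print([round(2.2*float(np.sin(b)-np.sin(a)),3),round(2.2*float(np.cos(b)-np.cos(a)),3)])
print()
for i in range(46):
    a,b=D(137.8+8*i),D(145.8+8*i);print("%.1f"%(145.8+8*i),[round(.44*float(np.sin(b)-np.sin(a)),3),round(.44*float(np.cos(b)-np.cos(a)),3)])
E
```

```text
t10.70 phi 137.2 r 0.0548 z 0.1530 Frad 4.8 Ftan -5.9 Fz 4.5 [ 0.4603 -0.152 ]
[-0.063, -0.3]
[-0.104, -0.289]
[-0.143, -0.272]
[-0.18, -0.249]
[-0.212, -0.222]

145.8 [-0.048, -0.038]
153.8 [-0.053, -0.031]
161.8 [-0.057, -0.023]
169.8 [-0.06, -0.015]
177.8 [-0.061, -0.007]
185.8 [-0.061, 0.002]
193.8 [-0.06, 0.01]
201.8 [-0.058, 0.019]
209.8 [-0.055, 0.027]
217.8 [-0.051, 0.034]
225.8 [-0.046, 0.041]
233.8 [-0.04, 0.047]
241.8 [-0.033, 0.052]
249.8 [-0.025, 0.056]
257.8 [-0.017, 0.059]
265.8 [-0.009, 0.061]
273.8 [-0.0, 0.061]
281.8 [0.008, 0.061]
289.8 [0.017, 0.059]
297.8 [0.025, 0.056]
305.8 [0.032, 0.052]
313.8 [0.039, 0.047]
321.8 [0.045, 0.041]
329.8 [0.051, 0.035]
337.8 [0.055, 0.027]
345.8 [0.058, 0.019]
353.8 [0.06, 0.011]
361.8 [0.061, 0.002]
369.8 [0.061, -0.006]
377.8 [0.06, -0.015]
385.8 [0.057, -0.023]
393.8 [0.053, -0.031]
401.8 [0.049, -0.038]
409.8 [0.043, -0.044]
417.8 [0.036, -0.05]
425.8 [0.029, -0.054]
433.8 [0.021, -0.058]
441.8 [0.013, -0.06]
449.8 [0.004, -0.061]
457.8 [-0.004, -0.061]
465.8 [-0.013, -0.06]
473.8 [-0.021, -0.058]
481.8 [-0.029, -0.054]
489.8 [-0.036, -0.05]
497.8 [-0.042, -0.044]
505.8 [-0.048, -0.038]
```

```bash
G="python3 f.py .50055 -.1893 8.5"
python3 -m inch '[[[-0.048,-0.038,-0.008],[0,0,0],0],[[-0.048,-0.042,-0.005],[0,0,0],0],[[-0.046,-0.042,-0.001],[0,0,0],0],[[-0.046,-0.042,-0.001],[0,0,0],0],[[-0.048,-0.038,-0.001],[0,0,0],0]]' >/dev/null; $G &&
python3 -m inch '[[[-0.053,-0.031,-0.0014],[0,0,0],0],[[-0.053,-0.031,-0.0014],[0,0,0],0],[[-0.053,-0.031,-0.0014],[0,0,0],0],[[-0.053,-0.031,-0.0014],[0,0,0],0],[[-0.053,-0.031,-0.0014],[0,0,0],0]]' >/dev/null; $G &&
python3 -m inch '[[[-0.057,-0.023,-0.0014],[0,0,0],0],[[-0.057,-0.023,-0.0014],[0,0,0],0],[[-0.057,-0.023,-0.0014],[0,0,0],0],[[-0.057,-0.023,-0.0014],[0,0,0],0],[[-0.057,-0.023,-0.0014],[0,0,0],0]]' >/dev/null; $G &&
python3 -m inch '[[[-0.06,-0.015,-0.0014],[0,0,0],0],[[-0.06,-0.015,-0.0014],[0,0,0],0],[[-0.06,-0.015,-0.0014],[0,0,0],0],[[-0.06,-0.015,-0.0014],[0,0,0],0],[[-0.06,-0.015,-0.0014],[0,0,0],0]]' >/dev/null; $G &&
python3 -m inch '[[[-0.061,-0.007,-0.0014],[0,0,0],0],[[-0.061,-0.007,-0.0014],[0,0,0],0],[[-0.061,-0.007,-0.0014],[0,0,0],0],[[-0.061,-0.007,-0.0014],[0,0,0],0],[[-0.061,-0.007,-0.0014],[0,0,0],0]]' >/dev/null; $G &&
python3 -m inch '[[[-0.061,0.002,-0.0014],[0,0,0],0],[[-0.061,0.002,-0.0014],[0,0,0],0],[[-0.061,0.002,-0.0014],[0,0,0],0],[[-0.061,0.002,-0.0014],[0,0,0],0],[[-0.061,0.002,-0.0014],[0,0,0],0]]' >/dev/null; $G
```

```text
t11.20 phi 145.4 r 0.0549 z 0.1533 Frad 3.1 Ftan -5.6 Fz 2.2 [ 0.4554 -0.1581]
t11.70 phi 153.4 r 0.0550 z 0.1534 Frad 1.8 Ftan -5.7 Fz 3.2 [ 0.4514 -0.1647]
t12.20 phi 161.5 r 0.0550 z 0.1536 Frad 1.7 Ftan -5.6 Fz 2.4 [ 0.4484 -0.1719]
t12.70 phi 169.6 r 0.0551 z 0.1538 Frad 2.3 Ftan -6.4 Fz 2.1 [ 0.4464 -0.1794]
t13.20 phi 177.6 r 0.0551 z 0.1539 Frad 0.1 Ftan -6.2 Fz 2.6 [ 0.4455 -0.187 ]
t13.70 phi -174.5 r 0.0552 z 0.1541 Frad 0.5 Ftan -6.1 Fz 3.2 [ 0.4456 -0.1946]
```

Very clean. I'll continue, with the guard after every call.

```bash
G="python3 f.py .50055 -.1893 8.5"
python3 -m inch '[[[-0.06,0.01,-0.002],[0,0,0],0],[[-0.06,0.01,-0.002],[0,0,0],0],[[-0.06,0.01,-0.002],[0,0,0],0],[[-0.06,0.01,-0.002],[0,0,0],0],[[-0.06,0.01,-0.002],[0,0,0],0]]' >/dev/null; $G &&
python3 -m inch '[[[-0.058,0.019,-0.002],[0,0,0],0],[[-0.058,0.019,-0.002],[0,0,0],0],[[-0.058,0.019,-0.002],[0,0,0],0],[[-0.058,0.019,-0.002],[0,0,0],0],[[-0.058,0.019,-0.002],[0,0,0],0]]' >/dev/null; $G &&
python3 -m inch '[[[-0.055,0.027,-0.0014],[0,0,0],0],[[-0.055,0.027,-0.0014],[0,0,0],0],[[-0.055,0.027,-0.0014],[0,0,0],0],[[-0.055,0.027,-0.0014],[0,0,0],0],[[-0.055,0.027,-0.0014],[0,0,0],0]]' >/dev/null; $G &&
python3 -m inch '[[[-0.051,0.034,-0.0014],[0,0,0],0],[[-0.051,0.034,-0.0014],[0,0,0],0],[[-0.051,0.034,-0.0014],[0,0,0],0],[[-0.051,0.034,-0.0014],[0,0,0],0],[[-0.051,0.034,-0.0014],[0,0,0],0]]' >/dev/null; $G &&
python3 -m inch '[[[-0.046,0.041,-0.0014],[0,0,0],0],[[-0.046,0.041,-0.0014],[0,0,0],0],[[-0.046,0.041,-0.0014],[0,0,0],0],[[-0.046,0.041,-0.0014],[0,0,0],0],[[-0.046,0.041,-0.0014],[0,0,0],0]]' >/dev/null; $G &&
python3 -m inch '[[[-0.04,0.047,-0.0014],[0,0,0],0],[[-0.04,0.047,-0.0014],[0,0,0],0],[[-0.04,0.047,-0.0014],[0,0,0],0],[[-0.04,0.047,-0.0014],[0,0,0],0],[[-0.04,0.047,-0.0014],[0,0,0],0]]' >/dev/null; $G &&
python3 -m inch '[[[-0.033,0.052,-0.0014],[0,0,0],0],[[-0.033,0.052,-0.0014],[0,0,0],0],[[-0.033,0.052,-0.0014],[0,0,0],0],[[-0.033,0.052,-0.0014],[0,0,0],0],[[-0.033,0.052,-0.0014],[0,0,0],0]]' >/dev/null; $G &&
python3 -m inch '[[[-0.025,0.056,-0.0014],[0,0,0],0],[[-0.025,0.056,-0.0014],[0,0,0],0],[[-0.025,0.056,-0.0014],[0,0,0],0],[[-0.025,0.056,-0.0014],[0,0,0],0],[[-0.025,0.056,-0.0014],[0,0,0],0]]' >/dev/null; $G &&
python3 -m inch '[[[-0.017,0.059,-0.0014],[0,0,0],0],[[-0.017,0.059,-0.0014],[0,0,0],0],[[-0.017,0.059,-0.0014],[0,0,0],0],[[-0.017,0.059,-0.0014],[0,0,0],0],[[-0.017,0.059,-0.0014],[0,0,0],0]]' >/dev/null; $G
```

```text
t14.20 phi -166.6 r 0.0552 z 0.1543 Frad -1.1 Ftan -6.1 Fz 2.0 [ 0.4468 -0.2021]
t14.70 phi -158.8 r 0.0552 z 0.1544 Frad -1.7 Ftan -6.3 Fz 1.5 [ 0.449  -0.2093]
t15.20 phi -151.0 r 0.0553 z 0.1545 Frad -1.9 Ftan -5.7 Fz 2.7 [ 0.4522 -0.2161]
t15.70 phi -143.2 r 0.0553 z 0.1547 Frad -1.9 Ftan -5.8 Fz 3.2 [ 0.4563 -0.2224]
t16.20 phi -135.3 r 0.0553 z 0.1548 Frad -1.5 Ftan -5.8 Fz 1.9 [ 0.4612 -0.2282]
t16.70 phi -127.5 r 0.0553 z 0.1549 Frad -1.9 Ftan -6.2 Fz 3.5 [ 0.4669 -0.2332]
t17.20 phi -119.5 r 0.0553 z 0.1551 Frad -0.5 Ftan -6.6 Fz 3.5 [ 0.4733 -0.2374]
t17.70 phi -111.7 r 0.0553 z 0.1552 Frad -1.8 Ftan -5.3 Fz 3.2 [ 0.4801 -0.2407]
t18.20 phi -103.7 r 0.0553 z 0.1554 Frad -1.1 Ftan -5.7 Fz 3.7 [ 0.4874 -0.243 ]
```

```bash
G="python3 f.py .50055 -.1893 8.5"
python3 -m inch '[[[-0.009,0.061,-0.002],[0,0,0],0],[[-0.009,0.061,-0.002],[0,0,0],0],[[-0.009,0.061,-0.002],[0,0,0],0],[[-0.009,0.061,-0.002],[0,0,0],0],[[-0.009,0.061,-0.002],[0,0,0],0]]' >/dev/null; $G &&
python3 -m inch '[[[0,0.061,-0.002],[0,0,0],0],[[0,0.061,-0.002],[0,0,0],0],[[0,0.061,-0.002],[0,0,0],0],[[0,0.061,-0.002],[0,0,0],0],[[0,0.061,-0.002],[0,0,0],0]]' >/dev/null; $G &&
python3 -m inch '[[[0.008,0.061,-0.002],[0,0,0],0],[[0.008,0.061,-0.002],[0,0,0],0],[[0.008,0.061,-0.002],[0,0,0],0],[[0.008,0.061,-0.002],[0,0,0],0],[[0.008,0.061,-0.002],[0,0,0],0]]' >/dev/null; $G &&
python3 -m inch '[[[0.017,0.059,-0.0014],[0,0,0],0],[[0.017,0.059,-0.0014],[0,0,0],0],[[0.017,0.059,-0.0014],[0,0,0],0],[[0.017,0.059,-0.0014],[0,0,0],0],[[0.017,0.059,-0.0014],[0,0,0],0]]' >/dev/null; $G &&
python3 -m inch '[[[0.025,0.056,-0.0014],[0,0,0],0],[[0.025,0.056,-0.0014],[0,0,0],0],[[0.025,0.056,-0.0014],[0,0,0],0],[[0.025,0.056,-0.0014],[0,0,0],0],[[0.025,0.056,-0.0014],[0,0,0],0]]' >/dev/null; $G &&
python3 -m inch '[[[0.032,0.052,-0.0014],[0,0,0],0],[[0.032,0.052,-0.0014],[0,0,0],0],[[0.032,0.052,-0.0014],[0,0,0],0],[[0.032,0.052,-0.0014],[0,0,0],0],[[0.032,0.052,-0.0014],[0,0,0],0]]' >/dev/null; $G &&
python3 -m inch '[[[0.039,0.047,-0.0014],[0,0,0],0],[[0.039,0.047,-0.0014],[0,0,0],0],[[0.039,0.047,-0.0014],[0,0,0],0],[[0.039,0.047,-0.0014],[0,0,0],0],[[0.039,0.047,-0.0014],[0,0,0],0]]' >/dev/null; $G &&
python3 -m inch '[[[0.045,0.041,-0.0014],[0,0,0],0],[[0.045,0.041,-0.0014],[0,0,0],0],[[0.045,0.041,-0.0014],[0,0,0],0],[[0.045,0.041,-0.0014],[0,0,0],0],[[0.045,0.041,-0.0014],[0,0,0],0]]' >/dev/null; $G &&
python3 -m inch '[[[0.051,0.035,-0.0014],[0,0,0],0],[[0.051,0.035,-0.0014],[0,0,0],0],[[0.051,0.035,-0.0014],[0,0,0],0],[[0.051,0.035,-0.0014],[0,0,0],0],[[0.051,0.035,-0.0014],[0,0,0],0]]' >/dev/null; $G &&
python3 -m inch '[[[0.055,0.027,-0.0014],[0,0,0],0],[[0.055,0.027,-0.0014],[0,0,0],0],[[0.055,0.027,-0.0014],[0,0,0],0],[[0.055,0.027,-0.0014],[0,0,0],0],[[0.055,0.027,-0.0014],[0,0,0],0]]' >/dev/null; $G
```

```text
t18.70 phi -95.8 r 0.0552 z 0.1557 Frad -0.6 Ftan -6.0 Fz 3.0 [ 0.495  -0.2442]
t19.20 phi -87.9 r 0.0552 z 0.1559 Frad -0.1 Ftan -5.7 Fz 2.8 [ 0.5026 -0.2444]
t19.70 phi -79.9 r 0.0552 z 0.1561 Frad -0.3 Ftan -5.7 Fz 2.9 [ 0.5103 -0.2436]
t20.20 phi -71.9 r 0.0551 z 0.1563 Frad -0.6 Ftan -6.0 Fz 1.8 [ 0.5177 -0.2417]
t20.70 phi -63.9 r 0.0551 z 0.1566 Frad -0.8 Ftan -5.1 Fz 2.5 [ 0.5248 -0.2388]
t21.20 phi -56.0 r 0.0551 z 0.1567 Frad -1.0 Ftan -5.4 Fz 1.5 [ 0.5314 -0.2349]
t21.70 phi -48.0 r 0.0550 z 0.1569 Frad -0.9 Ftan -5.7 Fz 1.4 [ 0.5374 -0.2302]
t22.20 phi -40.1 r 0.0550 z 0.1572 Frad -1.5 Ftan -6.6 Fz 2.1 [ 0.5427 -0.2247]
t22.70 phi -32.0 r 0.0550 z 0.1574 Frad -1.2 Ftan -5.5 Fz 1.0 [ 0.5472 -0.2185]
t23.20 phi -24.1 r 0.0550 z 0.1576 Frad -1.5 Ftan -5.8 Fz 1.2 [ 0.5508 -0.2117]
```

```bash
G="python3 f.py .50055 -.1893 8.5"
python3 -m inch '[[[0.058,0.019,-0.0014],[0,0,0],0],[[0.058,0.019,-0.0014],[0,0,0],0],[[0.058,0.019,-0.0014],[0,0,0],0],[[0.058,0.019,-0.0014],[0,0,0],0],[[0.058,0.019,-0.0014],[0,0,0],0]]' >/dev/null; $G &&
python3 -m inch '[[[0.06,0.011,-0.0014],[0,0,0],0],[[0.06,0.011,-0.0014],[0,0,0],0],[[0.06,0.011,-0.0014],[0,0,0],0],[[0.06,0.011,-0.0014],[0,0,0],0],[[0.06,0.011,-0.0014],[0,0,0],0]]' >/dev/null; $G &&
python3 -m inch '[[[0.061,0.002,-0.0014],[0,0,0],0],[[0.061,0.002,-0.0014],[0,0,0],0],[[0.061,0.002,-0.0014],[0,0,0],0],[[0.061,0.002,-0.0014],[0,0,0],0],[[0.061,0.002,-0.0014],[0,0,0],0]]' >/dev/null; $G &&
python3 -m inch '[[[0.061,-0.006,-0.0014],[0,0,0],0],[[0.061,-0.006,-0.0014],[0,0,0],0],[[0.061,-0.006,-0.0014],[0,0,0],0],[[0.061,-0.006,-0.0014],[0,0,0],0],[[0.061,-0.006,-0.0014],[0,0,0],0]]' >/dev/null; $G &&
python3 -m inch '[[[0.06,-0.015,-0.0014],[0,0,0],0],[[0.06,-0.015,-0.0014],[0,0,0],0],[[0.06,-0.015,-0.0014],[0,0,0],0],[[0.06,-0.015,-0.0014],[0,0,0],0],[[0.06,-0.015,-0.0014],[0,0,0],0]]' >/dev/null; $G &&
python3 -m inch '[[[0.057,-0.023,-0.0014],[0,0,0],0],[[0.057,-0.023,-0.0014],[0,0,0],0],[[0.057,-0.023,-0.0014],[0,0,0],0],[[0.057,-0.023,-0.0014],[0,0,0],0],[[0.057,-0.023,-0.0014],[0,0,0],0]]' >/dev/null; $G &&
python3 -m inch '[[[0.053,-0.031,-0.0014],[0,0,0],0],[[0.053,-0.031,-0.0014],[0,0,0],0],[[0.053,-0.031,-0.0014],[0,0,0],0],[[0.053,-0.031,-0.0014],[0,0,0],0],[[0.053,-0.031,-0.0014],[0,0,0],0]]' >/dev/null; $G &&
python3 -m inch '[[[0.049,-0.038,-0.0014],[0,0,0],0],[[0.049,-0.038,-0.0014],[0,0,0],0],[[0.049,-0.038,-0.0014],[0,0,0],0],[[0.049,-0.038,-0.0014],[0,0,0],0],[[0.049,-0.038,-0.0014],[0,0,0],0]]' >/dev/null; $G &&
python3 -m inch '[[[0.043,-0.044,-0.0014],[0,0,0],0],[[0.043,-0.044,-0.0014],[0,0,0],0],[[0.043,-0.044,-0.0014],[0,0,0],0],[[0.043,-0.044,-0.0014],[0,0,0],0],[[0.043,-0.044,-0.0014],[0,0,0],0]]' >/dev/null; $G &&
python3 -m inch '[[[0.036,-0.05,-0.0014],[0,0,0],0],[[0.036,-0.05,-0.0014],[0,0,0],0],[[0.036,-0.05,-0.0014],[0,0,0],0],[[0.036,-0.05,-0.0014],[0,0,0],0],[[0.036,-0.05,-0.0014],[0,0,0],0]]' >/dev/null; $G
```

```text
t23.70 phi -16.2 r 0.0550 z 0.1578 Frad -2.1 Ftan -6.0 Fz 0.6 [ 0.5534 -0.2046]
t24.20 phi -8.3 r 0.0550 z 0.1580 Frad -1.0 Ftan -5.7 Fz 0.5 [ 0.555  -0.1972]
t24.70 phi -0.4 r 0.0550 z 0.1582 Frad -1.5 Ftan -5.5 Fz -1.4 [ 0.5555 -0.1897]
t25.20 phi 7.6 r 0.0550 z 0.1584 Frad -0.7 Ftan -6.9 Fz -2.3 [ 0.5551 -0.1821]
t25.70 phi 15.5 r 0.0550 z 0.1586 Frad -1.5 Ftan -4.7 Fz -2.3 [ 0.5535 -0.1746]
t26.20 phi 23.5 r 0.0549 z 0.1589 Frad -0.7 Ftan -7.0 Fz -2.1 [ 0.5509 -0.1674]
t26.70 phi 30.3 r 0.0549 z 0.1592 Frad -0.7 Ftan -10.3 Fz -5.6 [ 0.5479 -0.1616]
t26.70 phi 30.3 r 0.0549 z 0.1592 Frad -0.7 Ftan -10.3 Fz -5.6 [ 0.5479 -0.1616]
t26.70 phi 30.3 r 0.0549 z 0.1592 Frad -0.7 Ftan -10.3 Fz -5.6 [ 0.5479 -0.1616]
t26.70 phi 30.3 r 0.0549 z 0.1592 Frad -0.7 Ftan -10.3 Fz -5.6 [ 0.5479 -0.1616]
```

The stop is being felt: tangential force has risen from 6 to 10.3 N. I'll go 4 mm more to confirm firm contact.

```bash
G="python3 f.py .50055 -.1893 8.5"
python3 -m inch '[[[0.027,-0.018,0.003],[0,0,0],0],[[0.027,-0.018,0.003],[0,0,0],0],[[0.027,-0.018,0.002],[0,0,0],0],[[0.026,-0.019,0],[0,0,0],0],[[0.026,-0.019,0],[0,0,0],0]]' >/dev/null; $G
```

```text
t27.20 phi 33.5 r 0.0549 z 0.1592 Frad -1.9 Ftan -13.3 Fz -5.8 [ 0.5464 -0.159 ]
```

```bash
G="python3 f.py .50055 -.1893"
python3 -m inch '[[[0.013,-0.01,0],[0,0,0],0],[[0.013,-0.01,0],[0,0,0],0],[[0,0,0],[0,0,0],0],[[0,0,0],[0,0,0],0],[[0,0,0],[0,0,0],0]]' >/dev/null; $G
python3 - <<'E'
import numpy as np
f0=39;s=-7.4
for i in range(15):
    a,b=np.radians([f0+s*i,f0+s*i+s]);print([round(2.2*float(np.sin(b)-np.sin(a)),3),round(2.2*float(np.cos(b)-np.cos(a)),3),.0065],end=" ")
E
```

```text
t27.70 phi 34.1 r 0.0549 z 0.1593 Frad -1.4 Ftan -14.5 Fz -6.9 [ 0.546  -0.1585]
[-0.232, 0.164, 0.0065] [-0.251, 0.133, 0.0065] [-0.266, 0.099, 0.0065] [-0.277, 0.064, 0.0065] [-0.283, 0.028, 0.0065] [-0.284, -0.008, 0.0065] [-0.28, -0.045, 0.0065] [-0.272, -0.081, 0.0065] [-0.26, -0.115, 0.0065] [-0.243, -0.148, 0.0065] [-0.222, -0.178, 0.0065] [-0.197, -0.205, 0.0065] [-0.169, -0.228, 0.0065] [-0.138, -0.248, 0.0065] [-0.105, -0.264, 0.0065]
```

Firm at 14.5 N. Now winding back.

```bash
G="python3 f.py .50055 -.1893"
python3 -m inch '[[[-0.232,0.164,0.006],[0,0,0],0],[[-0.251,0.133,0.006],[0,0,0],0],[[-0.266,0.099,0.006],[0,0,0],0],[[-0.277,0.064,0.0065],[0,0,0],0],[[-0.283,0.028,0.0065],[0,0,0],0]]' >/dev/null; $G
python3 -m inch '[[[-0.284,-0.008,0.0065],[0,0,0],0],[[-0.28,-0.045,0.0065],[0,0,0],0],[[-0.272,-0.081,0.0065],[0,0,0],0],[[-0.26,-0.115,0.0065],[0,0,0],0],[[-0.243,-0.148,0.0065],[0,0,0],0]]' >/dev/null; $G
python3 -m inch '[[[-0.222,-0.178,0.0065],[0,0,0],0],[[-0.197,-0.205,0.0065],[0,0,0],0],[[-0.169,-0.228,0.0065],[0,0,0],0],[[-0.138,-0.248,0.0065],[0,0,0],0],[[-0.105,-0.264,0.0065],[0,0,0],0]]' >/dev/null; $G
```

```text
t28.20 phi 1.8 r 0.0550 z 0.1582 Frad 0.0 Ftan 5.6 Fz 3.1 [ 0.5555 -0.1876]
t28.70 phi -35.0 r 0.0552 z 0.1574 Frad -2.1 Ftan 6.4 Fz 3.2 [ 0.5457 -0.221 ]
t29.20 phi -71.5 r 0.0554 z 0.1566 Frad -4.9 Ftan 6.2 Fz 1.0 [ 0.5181 -0.2418]
```

```bash
G="python3 f.py .50055 -.1893"
python3 -m inch '[[[-0.014,-0.071,0.003],[0,0,0],0],[[-0.014,-0.071,0.003],[0,0,0],0],[[-0.014,-0.071,0],[0,0,0],0],[[0,0,0],[0,0,0],0],[[0,0,0],[0,0,0],0]]' >/dev/null; $G
python3 -m inch '[[[0.013,0.048,0],[0,0,0],0],[[0.013,0.048,0],[0,0,0],0],[[0.013,0.048,0],[0,0,0],0],[[0.013,0.048,0],[0,0,0],0],[[0.013,0.048,0],[0,0,0],0]]' >/dev/null; $G
```

```text
t29.70 phi -76.8 r 0.0552 z 0.1566 Frad -2.6 Ftan 4.2 Fz 0.5 [ 0.5131 -0.2431]
t30.20 phi -71.9 r 0.0553 z 0.1564 Frad -2.1 Ftan 0.8 Fz 3.4 [ 0.5177 -0.2419]
```

```bash

python3 -m inch '[[[0,0,0],[0,0,0],0.3],[[0,0,0],[0,0,0],0.4],[[0,0,0],[0,0,0],0.5],[[0,0,0],[0,0,0],0.6],[[0,0,0],[0,0,0],0.6]]'
python3 -m inch '[[[0,0,-0.2],[0,0,0],0.6],[[0,0,-0.4],[0,0,0],0.6],[[0,0,-0.6],[0,0,0],0.6],[[0,0,-0.6],[0,0,0],0.6],[[0,0,-0.6],[0,0,0],0.6]]' | tail -4
python3 -m inch '[[[0,0,-0.6],[0,0,0],0.6],[[0,0,-0.6],[0,0,0],0.6],[[0,0,-0.6],[0,0,0],0.6],[[0,0,0],[0,0,0],0.6],[[0,0,0],[0,0,0],0.6]]'
python3 - <<'E'
from h import *
cv2.imwrite("pics/w2.png",get_image("wrist")[:,:,::-1])
E
```

```text
clock: 30.7
position: [0.5177, -0.242, 0.1563]
tool_rot: [[0.001, 1.0, -0.0], [1.0, -0.001, -0.0], [-0.0, -0.0, -1.0]]
ft_force: [0.3, 0.3, -0.6]
width: 0.603
grasp_force: 0.0
tool_rot: [[0.001, 1.0, 0.001], [1.0, -0.001, -0.0], [-0.0, 0.001, -1.0]]
ft_force: [-0.2, 0.1, -1.0]
width: 0.601
grasp_force: 0.0
clock: 31.7
position: [0.5179, -0.2419, 0.2618]
tool_rot: [[0.001, 1.0, 0.001], [1.0, -0.001, -0.0], [-0.0, 0.001, -1.0]]
ft_force: [-1.8, 0.1, 0.0]
width: 0.6
grasp_force: 0.0
```

View pics/w2.png

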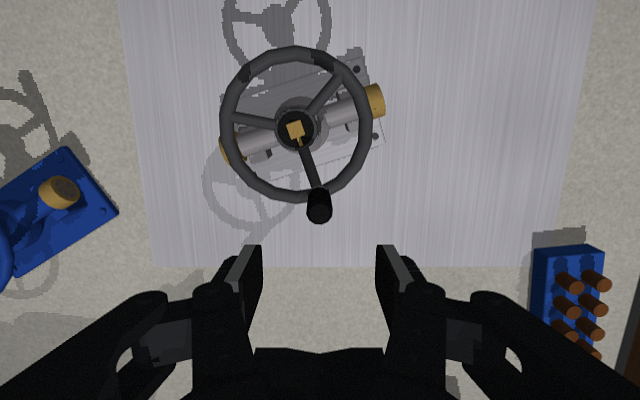

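The wheel is free with its grip at (319,208) and the hub at (296,130), about −73° from the stem. That is where it was left, and the gripper is clear of everything. Handing in.

```bash
python3 -c "from cell import close_job;print(close_job())"
```

```text
the job is handed in; nothing more can be done
None
```

I opened the valve until it came firmly against its stop (about 14.5 N at the grip), wound it back about a quarter turn and let go; I handed it in at about 32 s, with nothing else touched as far as the camera and force readings show.

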